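Open the red work case at a dental dispatch desk

TASK

Open the red work case: flip its over-centre toggle latch fully open towards the robot, and then lift its lid until it stands about upright and stays there. Leave the blue case latched.

Things in the scene. Friction and masses are not known exactly. Their poses are not given: they have to be found in the camera images.
- red_case: Red plastic case, fixed to the desk: 140 mm deep (x), 200 wide (y), 87.5 high with its lid shut. Origin: centre of its underside; x points from its front (latch side, roughly facing the robot) to its hinge side, z up. The lid (slab z = 75.5 to 87.5 when shut) is hinged along the far top edge: x = 70, z = 75.5, parallel to y. Nothing else stands on the lid but its tab.
- red_tab (a point): Middle of the upright black tab on the red lid, 29 mm from the lid's underside (x -50, y 0, z 104.5 mm in the case's frame when shut): 14 mm thick along y, 22 mm along x, standing from z = 87.5 to 121.5. It is 120 mm in front of the hinge line and turns with the lid.
- red_latch_tip (a point): Middle of the top end of the red case's black latch paddle (x -55, y 60, z 135 mm in the case's frame when shut). The paddle is 32 mm wide along y, 5 mm thick; shut, it slopes up and back over the lid from about (x -80, z 88) to this end. It turns about a pivot parallel to y at x -80, y 60, z 55.
- red_latch (a joint): Toggle latch of the red case (rad): 0 shut, 1.7 fully open. Shut, its claw holds the lid down. Push the paddle's upper part from the hinge side towards the front (-x): it resists with about 2 N up to dead centre at 0.7 rad (tip then at about x -112), then snaps on by itself to 1.7, the paddle pointing forward, nearly level, clear of the lid, and stays.
- red_lid (a joint): Lid of the red case (rad): 0 shut, 1.57 upright, stop at 1.75. It swings up and away from the robot. Stiff friction hinge (about 0.16 N m; 150 g lid): it stays at whatever angle it is left; lifting it at the tab takes about 2 to 3 N once the latch is open.
- blue_case: A blue case, otherwise identical and also latched, fixed to the desk beside the red one; which of them is on the left changes. Origin and axes as for the red case. Not to be opened.
- blue_latch (a joint): Toggle latch of the blue case (rad): 0 shut, as found; leave it so.

How it is judged:
On the way:
1. the red case's latch is flipped open while its lid is still down (value of joint red_latch above 1.2 rad and value of joint red_lid below 0.15 rad), for 0.1 s.
At the end, for the whole second after the job is handed in: The red case's latch is open (beyond 1.2 rad), its lid stands at 70 degrees (1.22 rad) or more from shut and is at rest, and the blue case's latch is shut (below 0.3 rad) (value of joint red_latch above 1.2 rad and value of joint red_lid above 1.22 rad and velocity of joint red_lid between -0.1 and 0.1 rad/s and value of joint blue_latch below 0.3 rad); the robot touches nothing.
It fails at once if the blue case's latch is flipped (beyond 0.5 rad) (value of joint blue_latch above 0.5 rad).
It also fails if it takes over 45 s, if anything falls off the work surface, if the arm or the gripper's body presses on something with over 40 N, if the wrist force passes 120 N, or if a joint passes its speed limit or range.

ROBOT

A 6-joint arm with a two-finger parallel gripper is mounted at the origin on the work surface. World frame = base frame: x ahead of the robot, y to its left, z up, the work surface at z = 0. Lengths are in m, angles in rad, forces in N, time in s.
With the tool pointing down it reaches from about 0.35 to 0.725 m from the base axis. Payload 6 kg.
Tool frame: the origin (TCP) lies between the finger pads; the fingertips stand 14 mm ahead of it and the grasp point (between the pads) lies 5 mm behind it; z points along the fingers, y is the direction in which the jaws open and shut (so a half turn about z gives the same grasp; the last joint's range is limited). The gripper opens to 85 mm and grips with 20 to 120 N. Pads are 22 mm wide; open, the fingers measure 114 mm over their backs; the gripper's body (76 mm by 85 mm) begins 54 mm behind the grasp point. The pads swing forward as they close: fully open they stand 13 mm farther back than shut.
Start: joints at [-0.783, 0.04, 0.085, 0, -1.615, -0.334], TCP at [0.263, -0.539, 0.208] pointing down, gripper open.
Joint ranges: [-2.56, 2.56], [-1.29, 2.01], [-1.08, 1.49], [-3.29, 1.98], [-2.81, -0.18], [-2.99, 2.99]. Speed limits (rad/s): [2.57, 2.57, 3.01, 3.14, 3.14, 3.14].

INTERFACE

Orientations are given as [roll, pitch, yaw] about the fixed x, y, z axes, in that order (R = Rz(yaw) Ry(pitch) Rx(roll)).
In Python, from station import manip gives the robot as it stands.
- The arm moves only by the tool play_rows, never from a script. Its arguments are lists of equal length, an entry for each row: "linear": the shift along the tool's x, y, z in cm, a list of three; "angular": the turn, a rotation vector about the tool's x, y, z in degrees, a list of three; "gripper": the finger opening in cm, from 0 to 8.54. In form: {"linear": [[dx, dy, dz], ...], "angular": [[wx, wy, wz], ...], "gripper": [gripper, ...]}. A call has 1 to 10 rows; each row shifts and turns the commanded pose from where the row before left it, along the tool's axes as they then stand; what a row does not reach is not made up. A row lasts 1/12 s, in which the tool goes at most 41.7 mm and 7.16 degrees, less where a joint would pass 70% of its speed; a pose out of reach is approached as far as the arm can. A call is refused whole if a number of a shift passes 4.17 or a number of a turn 7.16, either way. A call with a gripper value outside its range is refused whole. The fingers move at their own pace and stop on an object; the grip force is fixed at half the most. Time passes only in rows, so rows that do not move let the fingers close. It gives the time, the measured TCP pose, the force and the opening at its end, in the units of the state.
- manip.sense(): the state, without advancing time (a new reading comes with each control period).
- manip.read_camera(name): name is "scene" or "top"; returns the picture (420x560x3 uint8, red, green, blue); there is no depth.
- manip.calibration(name): a dict with "fx", "fy", "cx", "cy" (pixels), "world_from_camera" (4x4, takes a point from camera to world coordinates). Camera axes: x right, y down, z forward; pixel columns grow to the right and rows downward; lengths in m; the calibration is good to about 2 mm. A picture is of the moment at which its call begins. calibration takes no time and is no camera call.
- manip.close_job(): hands the job in, once; it reports no verdict.
Trained networks look in the newest picture that a camera, given by its name, has taken for a name from the list of things; names that differ only in an ending like _2 or _b are one class to them, and where a whole thing is asked for, a point or a joint stands for the part that bears it (a point fixed in the world has none). Each returns a list of dicts, best first, with "p" (0 to 1); they miss things now and then, are a little off and sometimes report something else, mostly with a low value. They report only what shows in the picture. A call takes as long as a camera call.
- manip.recognise(query, camera): "box" ([centre column, centre row, width, height] in pixels, round what is visible of it).
The state is a dict: "time": time; "qpos": joint angles; "joint_velocities": joint speeds; "joint_efforts": joint torques, N m; "tool_pos": TCP position; "tcp_rot": TCP orientation; "contact_force": force on the tool from outside, world axes, zero at the start; "ft_torque": the same for the moment, N m; "grip_width": opening from 0.0 (shut) to 1.0 (fully open).
Only numpy, scipy, OpenCV 4.12 (cv2) and the standard library are available. Lean on these libraries where they do the work, as an engineer would, in place of code of your own. Each camera call takes 0.05 s, during which the arm holds its last target. There are 200 camera calls.

## Working session

There is one attempt and no reset: what is moved stays moved. The work goes in short steps, Python scripts to look and compute and a tool call to move; the robot and the scene stay as the last step left them, time stands still between calls to the robot, and variables do not carry over. Pictures are saved under pics/ and viewed, about 8 in all and at most 12, crops included, and the job is handed in when it is done.

Besides the shell and the picture viewer there is one more tool, called after "Emit:" by a JSON object that holds its "op" and its "data". play_rows: Moves the arm, as the interface text tells. Its arguments: {"type":"object","properties":{"linear":{"type":"array"},"angular":{"type":"array"},"gripper":{"type":"array"}},"required":["linear","angular","gripper"]}

```bash
mkdir -p pics
python3 - <<'E'
from station import manip
import cv2
import numpy as np
for c in("scene","top"):
    im=manip.read_camera(c); cv2.imwrite(f"pics/{c}0.png",im[:,:,::-1])
    k=manip.calibration(c); print(c,k["fx"],k["fy"],k["cx"],k["cy"],np.round(k["world_from_camera"],3).tolist())
    for q in("red_case","blue_case","red_tab","red_latch_tip"):
        print(q,[(np.round(d["box"]).tolist(),round(d["p"],2)) for d in manip.recognise(q,c)[:2]])
s=manip.sense();print(s)
E
```

```text
scene 488.46532533736934 488.46532533736934 274.014240404173 208.40194276311766 [[0.775, 0.436, -0.457, 1.006], [0.631, -0.516, 0.579, -0.549], [0.017, -0.737, -0.675, 0.777], [0.0, 0.0, 0.0, 1.0]]
red_case [([210.0, 292.0, 118.0, 140.0], 0.96), ([211.0, 281.0, 122.0, 99.0], 0.19)]
blue_case [([299.0, 180.0, 98.0, 103.0], 0.66)]
red_tab [([209.0, 284.0, 120.0, 109.0], 0.71)]
red_latch_tip [([208.0, 283.0, 123.0, 102.0], 0.56), ([195.0, 236.0, 16.0, 29.0], 0.47)]
top 444.0734698063597 444.0734698063597 273.7980388787145 209.58701968292027 [[-0.016, -0.989, 0.147, 0.436], [-0.999, 0.011, -0.034, 0.037], [0.032, -0.147, -0.989, 0.817], [0.0, 0.0, 0.0, 1.0]]
red_case [([379.0, 203.0, 145.0, 119.0], 0.9)]
blue_case [([170.0, 241.0, 135.0, 112.0], 0.77), ([381.0, 200.0, 144.0, 120.0], 0.66)]
red_tab [([383.0, 196.0, 136.0, 106.0], 0.86)]
red_latch_tip [([362.0, 246.0, 25.0, 27.0], 0.78)]
{'time': 0.5, 'qpos': array([-7.83294165e-01,  4.02232188e-02,  8.47790078e-02, -3.66864359e-05,
       -1.61551168e+00, -3.33673165e-01]), 'joint_velocities': array([ 0.00037077, -0.00155828,  0.00201165, -0.00077865,  0.00141554,
        0.00153037]), 'joint_efforts': array([ 2.01597628e-03, -3.67541063e+01,  3.47163320e+01,  6.92774042e+00,
       -1.16557621e-03,  2.93277253e-05]), 'tool_pos': array([ 0.26303931, -0.53922572,  0.20752928]), 'tcp_rot': array([ 3.14142989e+00, -1.76312957e-05, -2.68776202e+00]), 'contact_force': array([-0.28711865, -0.95398077, -0.93968147]), 'ft_torque': array([ 0.01775731, -0.03153121, -0.0335433 ]), 'grip_width': 0.997741291141772}
```

View pics/scene0.png

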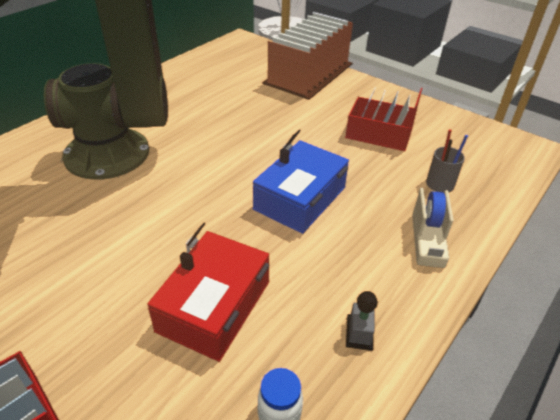

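View pics/top0.png

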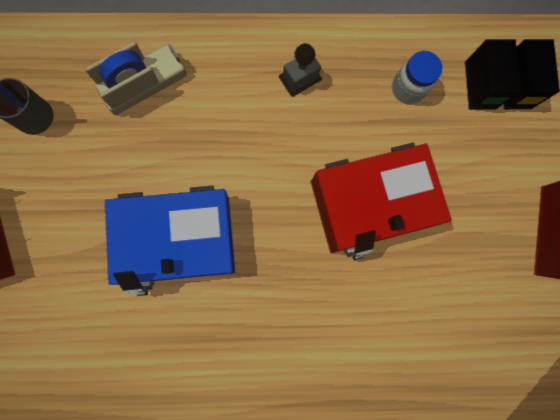

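The top view has red on the right at about (380,200), with its tab at (397,223) and paddle at (364,243). Blue is on the left, around (170,240). I'll fit the case poses to their silhouettes in both views.

```bash
cat > h.py <<'E'
import cv2,numpy as np
from scipy.optimize import minimize
from station import manip
def proj(c,P):
    k=manip.calibration(c);T=np.linalg.inv(np.array(k["world_from_camera"]))
    q=np.atleast_2d(P)@T[:3,:3].T+T[:3,3]
    return np.c_[k["fx"]*q[:,0]/q[:,2]+k["cx"],k["fy"]*q[:,1]/q[:,2]+k["cy"]]
def w(p,L):
    L=np.atleast_2d(L)/1000; c,s=np.cos(p[2]),np.sin(p[2])
    return np.c_[p[0]+c*L[:,0]-s*L[:,1],p[1]+s*L[:,0]+c*L[:,1],L[:,2]]
BOX=np.array([[x,y,z] for x in(-70,70) for y in(-100,100) for z in(0,87.5)])
E
cat > fit.py <<'E'
from h import *
K={}
for c in("scene","top"): K[c]=manip.calibration(c)
manip_cal=manip.calibration; manip_c=lambda c:K[c]
import h
seeds={"red":{"scene":(190,310),"top":(350,200)},"blue":{"scene":(280,200),"top":(150,240)}}
im={c:cv2.imread(f"pics/{c}0.png") for c in K}
R={}
for n,x0 in(("red",[.46,-.2,.2]),("blue",[.4,.25,0])):
    M={}
    for c in K:
        b,g,r=[im[c][:,:,i].astype(int) for i in range(3)]
        m=((r>60)&(r>2.5*np.maximum(b,g)) if n=="red" else (b>60)&(b>2*r)&(b>1.6*g)).astype(np.uint8)
        _,lab=cv2.connectedComponents(m); s=seeds[n][c]; m=(lab==lab[s[1],s[0]]).astype(np.uint8)
        cs,_=cv2.findContours(m,0,2); H=cv2.convexHull(np.vstack(cs)); z=np.zeros(m.shape,np.uint8); cv2.fillConvexPoly(z,H,1); M[c]=z
    def cost(p):
        t=0
        for c in K:
            H=cv2.convexHull(proj(c,w(p,BOX)).astype(np.float32)); z=np.zeros(M[c].shape,np.uint8)
            cv2.fillConvexPoly(z,np.round(H*16).astype(np.int32),1,shift=4); t+=int((z!=M[c]).sum())
        return t
    best=min((minimize(cost,x0,method="Nelder-Mead",options=dict(initial_simplex=np.array([x0]+[list(np.array(x0)+d) for d in np.diag([.05,.05,sg*.3])]))) for sg in(1,-1)),key=lambda o:o.fun)
    p=best.x;R[n]=p; print(n,np.round(p,4),best.fun,sum(int(M[c].sum()) for c in M))
    for c in K:
        for q in proj(c,w(p,BOX)): cv2.circle(im[c],tuple(int(v) for v in q),2,(0,255,0),-1)
        for L in([-50,0,121.5],[-55,60,135],[-80,60,88]):
            q=proj(c,w(p,L))[0]; cv2.circle(im[c],tuple(int(v) for v in q),2,(0,255,255),-1)
    print(w(p,[[-50,0,104.5],[-55,60,135],[-80,60,55],[-112,60,130]]).round(3).tolist())
cv2.imwrite("pics/fit.png",np.hstack([cv2.resize(im["top"][130:300,300:470],(400,400)),cv2.resize(im["scene"][210:370,140:300],(400,400))]))
E
python3 fit.py
```

```text
red [ 0.5671 -0.1744  0.2458] 225093.0 245465
[[0.519, -0.187, 0.104], [0.499, -0.13, 0.135], [0.475, -0.136, 0.055], [0.444, -0.143, 0.13]]
blue [0.5036 0.1882 0.0844] 1637.0 15423
[[0.454, 0.184, 0.104], [0.444, 0.243, 0.135], [0.419, 0.241, 0.055], [0.387, 0.239, 0.13]]
```

View pics/fit.png

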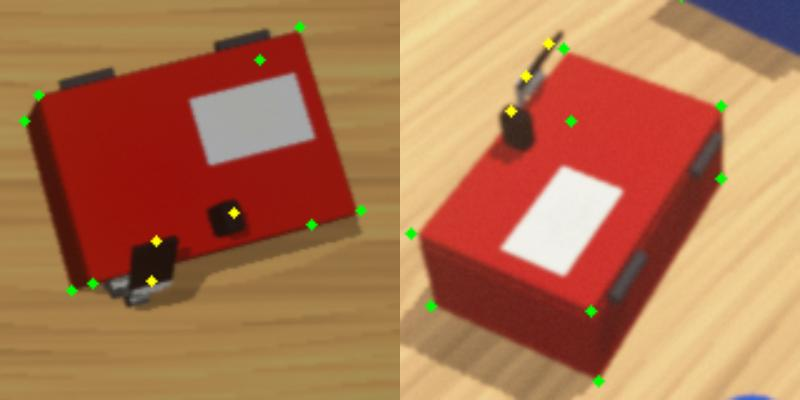

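The fit is off because the red seed in the scene view landed on a dark, unmasked pixel. I'll move the seed and relax the threshold.

```bash
sed -i 's/"scene":(190,310)/"scene":(215,260)/; s/(r>60)&(r>2.5/(r>40)\&(r>2.2/' fit.py; python3 fit.py
```

```text
red [ 0.5659 -0.1725  0.2355] 678.0 20149
[[0.517, -0.184, 0.104], [0.498, -0.127, 0.135], [0.474, -0.133, 0.055], [0.443, -0.14, 0.13]]
blue [0.5036 0.1882 0.0844] 1637.0 15423
[[0.454, 0.184, 0.104], [0.444, 0.243, 0.135], [0.419, 0.241, 0.055], [0.387, 0.239, 0.13]]
```

View pics/fit.png

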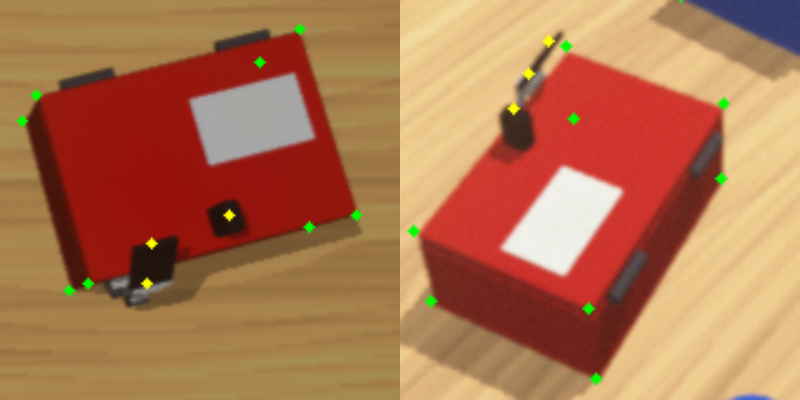

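Both fits now line up with the pictures: corners, tab and paddle all agree to about 3 mm. Red is at (0.566, -0.1725) with yaw 0.2355. I'll align the tool with the case, so tool x is case -x and tool y is case +y, then go above the spot behind the paddle with the fingers shut.

Emit:
{"op": "play_rows", "data": {"linear": [[0,0,0],[0,0,0],[-2.3,2.2,0],[-2.3,2.2,0],[-2.3,2.2,0],[-2.3,2.2,0],[-2.3,2.2,0],[-2.3,2.2,0],[-2.3,2.2,0],[-2.3,2.2,0]], "angular": [[0,0,6.25],[0,0,6.25],[0,0,0],[0,0,0],[0,0,0],[0,0,0],[0,0,0],[0,0,0],[0,0,0],[0,0,0]], "gripper": [0,0,0,0,0,0,0,0,0,0]}}

```text
time: 1.33
tool_pos: [0.4014, -0.3237, 0.2078]
tcp_rot: [-3.141, 0.001, -2.906]
contact_force: [0.1, 0.2, 0.3]
grip_width: -0.002
```

Emit:
{"op": "play_rows", "data": {"linear": [[-2.3,2.1,0],[-2.3,2.1,0],[-2.3,2.1,0],[-2.3,2.1,0],[-2.3,2.1,0],[-2.3,2.1,0],[-2.3,2.1,0],[-2.0,2.1,0],[0,0,0]], "angular": [[0,0,0],[0,0,0],[0,0,0],[0,0,0],[0,0,0],[0,0,0],[0,0,0],[0,0,0],[0,0,0]], "gripper": [0,0,0,0,0,0,0,0,0]}}

```text
time: 2.08
tool_pos: [0.5392, -0.1159, 0.2066]
tcp_rot: [3.14, -0.001, -2.902]
contact_force: [-1.0, -0.0, 0.1]
grip_width: -0.0
```

```bash
cat >> h.py <<'E'
RED=np.array([.5659,-.1725,.2355])
def st():
    s=manip.sense();d=s["tool_pos"]-np.r_[RED[:2],0];c,q=np.cos(RED[2]),np.sin(RED[2])
    print("t",s["time"],"case mm",np.round(1000*np.array([c*d[0]+q*d[1],-q*d[0]+c*d[1],d[2]]),1),"rpy",np.round(s["tcp_rot"],3),"(yaw want",round(RED[2]-np.pi,3),") F",np.round(s["contact_force"],1),"q",np.round(s["qpos"],2),"g",round(s["grip_width"],3))
E
python3 -c "
from h import *
st()"
```

```text
t 2.0833 case mm [-12.7  61.3 206.6] rpy [ 3.140e+00 -1.000e-03 -2.902e+00] (yaw want -2.906 ) F [-1.  -0.   0.1] q [ 0.15 -0.09 -0.04 -0.   -1.62 -1.48] g -0.0
```

Emit:
{"op": "play_rows", "data": {"linear": [[0,0,2.9],[0,0,2.9],[0,0,2.9],[0,0,0],[0,0,0]], "angular": [[0,0,0],[0,0,0],[0,0,0],[0,0,0],[0,0,0]], "gripper": [0,0,0,0,0]}}

```text
time: 2.5
tool_pos: [0.5368, -0.1199, 0.1199]
tcp_rot: [-3.142, -0.003, -2.906]
contact_force: [-0.3, 0.3, 2.4]
grip_width: 0.0
```

Emit:
{"op": "play_rows", "data": {"linear": [[1.2,0,0],[1.2,0,0],[1.2,0,0],[1.2,0,0],[1.2,0,0],[1.2,0,0],[1.2,0,0],[1.2,0,0],[1.2,0,0],[0.5,0,0]], "angular": [[0,0,0],[0,0,0],[0,0,0],[0,0,0],[0,0,0],[0,0,0],[0,0,0],[0,0,0],[0,0,0],[0,0,0]], "gripper": [0,0,0,0,0,0,0,0,0,0]}}

```text
time: 3.33
tool_pos: [0.4281, -0.1466, 0.124]
tcp_rot: [-3.14, 0.005, -2.906]
contact_force: [0.1, 0.4, 0.2]
grip_width: -0.003
```

Emit:
{"op": "play_rows", "data": {"linear": [[0,0,0],[0,0,-4],[0,0,-4],[0,0,0]], "angular": [[0,0,0],[0,0,0],[0,0,0],[0,0,0]], "gripper": [0,0,0,4,4]}}

```text
invalid input
```

```bash
python3 -c "
from h import *
st()
a=manip.read_camera('top')[130:300,300:470,::-1];b=manip.read_camera('scene')[180:340,120:280,::-1]
cv2.imwrite('pics/l1.png',np.hstack([cv2.resize(a,(400,400)),cv2.resize(b,(400,400))]))"
```

```text
t 3.3333 case mm [-127.9   57.4  124. ] rpy [-3.14   0.005 -2.906] (yaw want -2.906 ) F [0.1 0.4 0.2] q [ 0.12 -0.37 -0.43  0.   -1.51 -1.46] g -0.003
```

View pics/l1.png

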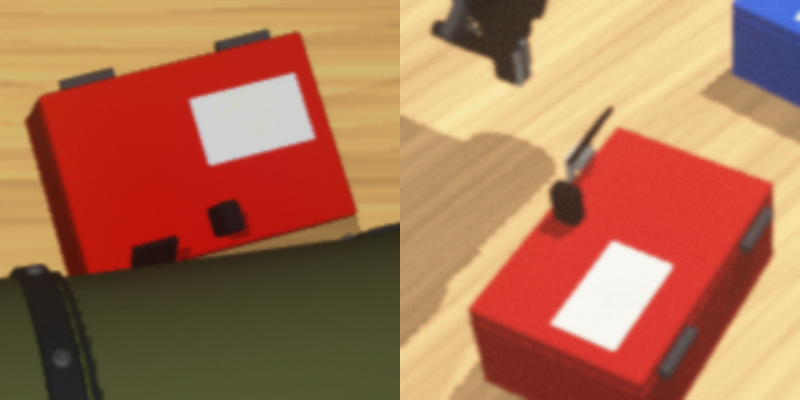

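The latch still looks shut: its paddle is at (155,250) in the top crop, and the gripper appears well away from it. I'll project the TCP into the images to check that poses and pictures agree.

```bash
python3 -c "
from h import *
st()
s=manip.sense();a={c:manip.read_camera(c)[:,:,::-1].copy() for c in('scene','top')}
from scipy.spatial.transform import Rotation as Ro
R=Ro.from_euler('xyz',s['tcp_rot']).as_matrix()
for c in a:
  for o,col in((0,(0,255,255)),(.014,(255,255,0))):
    q=proj(c,s['tool_pos']+R[:,2]*o)[0];print(c,q.round()); cv2.circle(a[c],tuple(int(v) for v in q),2,col,-1)
  q=proj(c,w(RED,[-55,60,135]))[0];cv2.circle(a[c],tuple(int(v) for v in q),2,(0,255,0),-1);print(q.round())
cv2.imwrite('pics/l2.png',cv2.resize(a['scene'],(800,600)))"
```

```text
t 3.4333 case mm [-127.5   57.6  123.2] rpy [-3.14   0.004 -2.906] (yaw want -2.906 ) F [ 0.6  0.6 -0.7] q [ 0.12 -0.37 -0.43  0.   -1.51 -1.46] g -0.001
scene [168. 220.]
scene [169. 225.]
[200. 227.]
top [378. 278.]
top [375. 278.]
[365. 233.]
```

View pics/l2.png

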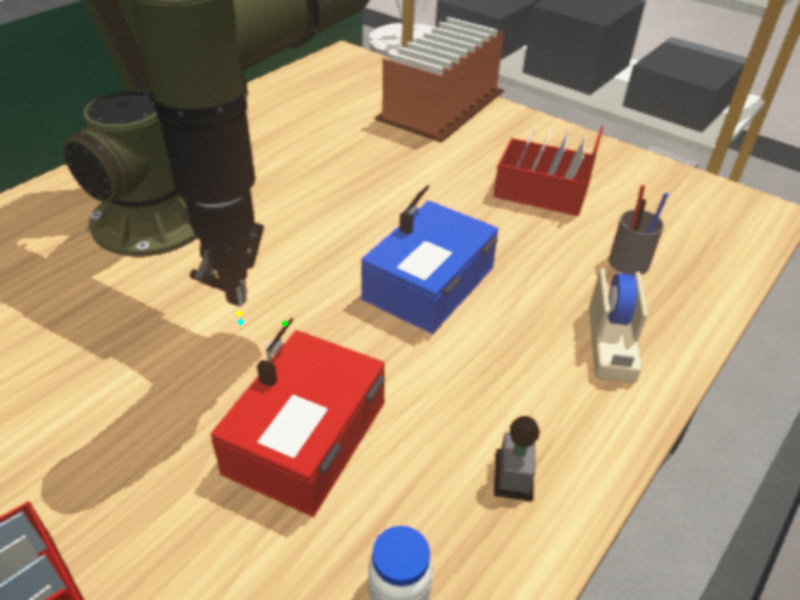

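The marker for the expected fingertip (239,320) sits below the fingertip I can see (237,300). The finger may have passed too high. I'll zoom in.

```bash
python3 -c "
from h import *
b=manip.read_camera('scene')[130:260,120:250,::-1].copy()
s=manip.sense();b=cv2.resize(b,(600,600),interpolation=cv2.INTER_CUBIC);k=600/130
for dz in range(-20,60,10):
  q=(proj('scene',s['tool_pos']+np.array([0,0,dz/1000]))[0]-[120,130])*k; cv2.circle(b,tuple(int(v) for v in q),2,(0,255,255) if dz else (0,0,255),-1)
cv2.imwrite('pics/l3.png',b)"
```

```text
(no output)
```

View pics/l3.png

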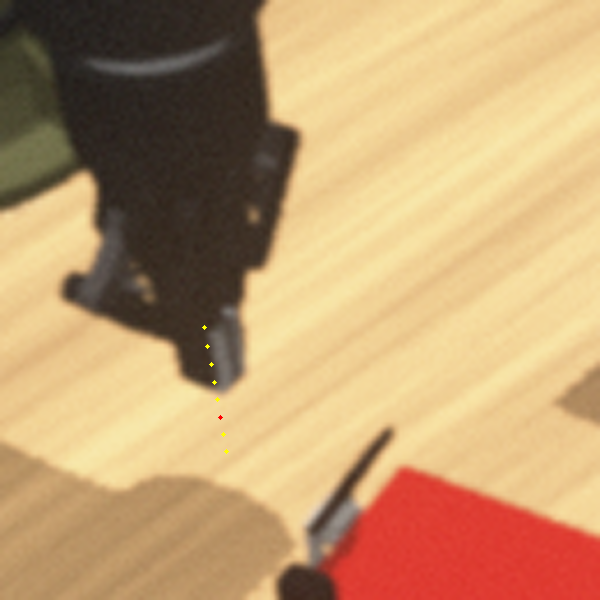

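In the zoom, the visible fingertip sits about 17 mm above the reported TCP instead of 14 mm below it. It lies on the same vertical line, so the error is in height, around 30 mm. That means the finger went over the paddle tip. I'll go back behind the paddle and lower carefully, watching for contact with the lid.

Emit:
{"op": "play_rows", "data": {"linear": [[0,0,-3],[0,0,-2],[-2.9,0.1,0],[-2.9,0.1,0],[-2.9,0,0],[-2.9,0,0],[0,0,3],[0,0,2],[0,0,1.2],[0,0,0]], "angular": [[0,0,0],[0,0,0],[0,0,0],[0,0,0],[0,0,0],[0,0,0],[0,0,0],[0,0,0],[0,0,0],[0,0,0]], "gripper": [0,0,0,0,0,0,0,0,0,0]}}

```text
time: 4.42
tool_pos: [0.5387, -0.1167, 0.105]
tcp_rot: [3.14, -0.006, -2.906]
contact_force: [-0.6, -0.1, -0.3]
grip_width: 0.001
```

Emit:
{"op": "play_rows", "data": {"linear": [[0,0,0.3],[0,0,0.3],[0,0,0]], "angular": [[0,0,0],[0,0,0],[0,0,0]], "gripper": [0,0,0]}}

```text
time: 4.67
tool_pos: [0.5405, -0.1169, 0.1036]
tcp_rot: [-3.141, 0.002, -2.906]
contact_force: [-0.2, -0.0, -0.0]
grip_width: -0.005
```

```bash
python3 -c "
from h import *
st()
b=manip.read_camera('scene')[130:300,120:290,::-1].copy()
cv2.imwrite('pics/l4.png',cv2.resize(b,(600,600),interpolation=cv2.INTER_CUBIC))"
```

```text
t 4.6667 case mm [-11.7  60.  103.6] rpy [-3.141e+00  2.000e-03 -2.906e+00] (yaw want -2.906 ) F [-0.2 -0.  -0. ] q [ 0.15 -0.07 -0.22  0.   -1.43 -1.49] g -0.005
```

View pics/l4.png

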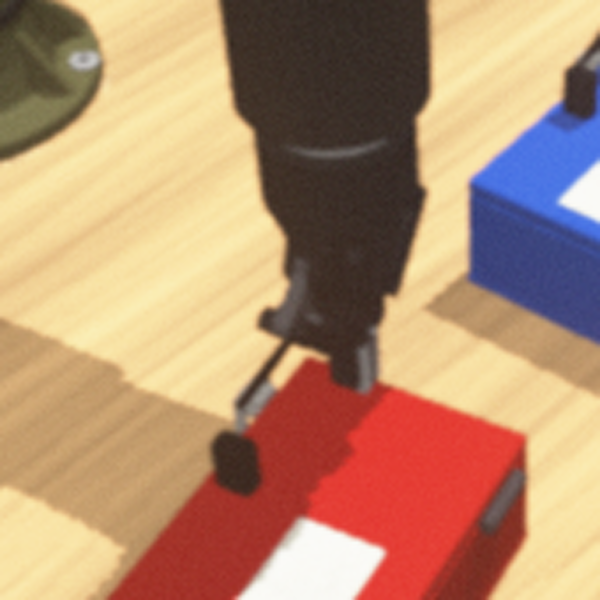

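```bash
python3 -c "
from h import *
for z in(80,90,100,110,120): print(z,proj('scene',w(RED,[-12,60,z]))[0].round(1))"
```

```text
80 [221.7 254.2]
90 [221.4 250.6]
100 [221.1 247. ]
110 [220.8 243.4]
120 [220.5 239.6]
```

Emit:
{"op": "play_rows", "data": {"linear": [[0,0,0.2],[0,0,0.2],[0,0,0.2],[0,0,0]], "angular": [[0,0,0],[0,0,0],[0,0,0],[0,0,0]], "gripper": [0,0,0,0]}}

```text
time: 5.05
tool_pos: [0.5399, -0.1168, 0.0961]
tcp_rot: [3.141, -0.001, -2.906]
contact_force: [-0.3, 0.5, -0.2]
grip_width: 0.002
```

The picture puts the tip at z ≈ 120 mm when the TCP reads 103.6. It also made no contact at a reading of 96, where the nominal tip would already be inside the lid. So the tip is at about the reading + 16 mm. I'll go a bit lower and push.

Emit:
{"op": "play_rows", "data": {"linear": [[0,0,0.3],[0,0,0.3],[0,0,0]], "angular": [[0,0,0],[0,0,0],[0,0,0]], "gripper": [0,0,0]}}

```text
time: 5.3
tool_pos: [0.5397, -0.1168, 0.0897]
tcp_rot: [3.141, -0.001, -2.906]
contact_force: [0.7, 0.0, -0.7]
grip_width: 0.002
```

Emit:
{"op": "play_rows", "data": {"linear": [[1,0,0],[1,0,0],[1,0,0],[1,0,0],[1,0,0],[1,0,0]], "angular": [[0,0,0],[0,0,0],[0,0,0],[0,0,0],[0,0,0],[0,0,0]], "gripper": [0,0,0,0,0,0]}}

```text
time: 5.8
tool_pos: [0.4811, -0.1311, 0.0912]
tcp_rot: [-3.141, 0.002, -2.906]
contact_force: [3.2, 0.1, -0.4]
grip_width: 0.0
```

```bash
python3 -c "
from h import *
st()"
```

```text
t 5.8 case mm [-72.8  60.   91.2] rpy [-3.141e+00  2.000e-03 -2.906e+00] (yaw want -2.906 ) F [ 3.2  0.1 -0.4] q [ 0.14 -0.22 -0.37  0.   -1.42 -1.47] g 0.0
```

There's contact at 3 N. I'll keep pushing past dead centre.

Emit:
{"op": "play_rows", "data": {"linear": [[1,0,0],[1,0,0],[1,0,0],[1,0,0],[1,0,0],[1,0,0],[0,0,0],[0,0,0]], "angular": [[0,0,0],[0,0,0],[0,0,0],[0,0,0],[0,0,0],[0,0,0],[0,0,0],[0,0,0]], "gripper": [0,0,0,0,0,0,0,0]}}

```text
time: 6.47
tool_pos: [0.423, -0.1451, 0.091]
tcp_rot: [-3.141, 0.001, -2.906]
contact_force: [-0.2, 0.1, -0.1]
grip_width: -0.001
```

Emit:
{"op": "play_rows", "data": {"linear": [[0,0,-3],[0,0,-3],[-2.6,-2,0],[-2.6,-2,0],[-2.6,-2,0],[0,0,0],[0,0,0]], "angular": [[0,0,0],[0,0,0],[0,0,0],[0,0,0],[0,0,0],[0,0,0],[0,0,0]], "gripper": [0,0,4,4,4,4,4]}}

```text
time: 7.05
tool_pos: [0.5136, -0.1854, 0.1481]
tcp_rot: [3.14, -0.005, -2.907]
contact_force: [-1.1, 0.2, -1.0]
grip_width: 0.468
```

```bash
python3 -c "
from h import *
st()
b=manip.read_camera('scene')[130:300,120:290,::-1].copy()
a=manip.read_camera('top')[130:300,300:470,::-1].copy()
q=(proj('scene',w(RED,[-50,0,121.5]))[0]-[120,130]).astype(int); cv2.circle(b,tuple(int(v) for v in q),1,(0,255,255),-1)
cv2.imwrite('pics/l5.png',np.hstack([cv2.resize(i,(400,400),interpolation=cv2.INTER_CUBIC) for i in(a,b)]))"
```

```text
t 7.05 case mm [-53.8  -0.4 148.1] rpy [ 3.14  -0.005 -2.907] (yaw want -2.906 ) F [-1.1  0.2 -1. ] q [ 0.02 -0.1  -0.16 -0.   -1.52 -1.36] g 0.468
```

View pics/l5.png

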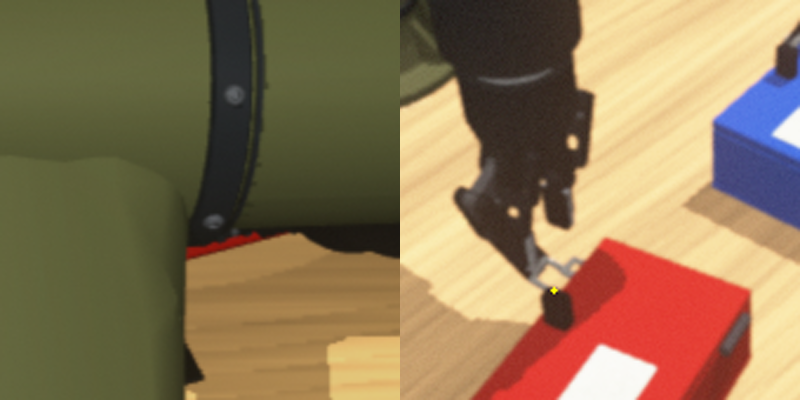

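The latch has snapped open: the paddle no longer stands up, and the lid is still down. The gripper is straddling the tab, so next I lower and grip it. With the 30 mm height offset, a reading of 76 puts the tips at about 92.

Emit:
{"op": "play_rows", "data": {"linear": [[-0.4,0,2.4],[0,0,2.4],[0,0,1.6],[0,0,0.6],[0,0,0],[0,0,0]], "angular": [[0,0,0],[0,0,0],[0,0,0],[0,0,0],[0,0,0],[0,0,0]], "gripper": [4,4,4,4,4,4]}}

```text
time: 7.65
tool_pos: [0.5174, -0.1841, 0.0822]
tcp_rot: [-3.141, 0.002, -2.905]
contact_force: [-0.2, -0.7, 0.6]
grip_width: 0.469
```

```bash
python3 -c "
from h import *
st()"
```

```text
t 7.65 case mm [-49.8   0.   82.2] rpy [-3.141e+00  2.000e-03 -2.905e+00] (yaw want -2.906 ) F [-0.2 -0.7  0.6] q [ 0.02 -0.08 -0.26  0.   -1.39 -1.36] g 0.469
```

Emit:
{"op": "play_rows", "data": {"linear": [[0,0,0],[0,0,0],[0,0,0],[0,0,0],[0,0,0],[0,0,0]], "angular": [[0,0,0],[0,0,0],[0,0,0],[0,0,0],[0,0,0],[0,0,0]], "gripper": [0.9,0.9,0.9,0.9,0.9,0.9]}}

```text
time: 8.15
tool_pos: [0.5179, -0.1843, 0.0824]
tcp_rot: [-3.14, 0.002, -2.906]
contact_force: [-1.4, 1.2, 6.0]
grip_width: 0.145
```

```bash
python3 -c "
from h import *
st()"
```

```text
t 8.15 case mm [-49.4  -0.3  82.4] rpy [-3.140e+00  2.000e-03 -2.906e+00] (yaw want -2.906 ) F [-1.4  1.2  6. ] q [ 0.02 -0.07 -0.26  0.   -1.39 -1.36] g 0.145
```

The grip holds at about 12 mm, which matches the tab. Now I lift along the hinge arc for the first 30°.

Emit:
{"op": "play_rows", "data": {"linear": [[-0.4,0,-1.0],[-0.5,0,-1.0],[-0.6,0,-0.95],[-0.65,0,-0.9],[0,0,0]], "angular": [[0,2,0],[0,2,0],[0,2,0],[0,2,0],[0,0,0]], "gripper": [0.9,0.9,0.9,0.9,0.9]}}

```text
time: 8.57
tool_pos: [0.536, -0.1799, 0.1189]
tcp_rot: [3.141, -0.154, -2.906]
contact_force: [-19.0, 0.9, 10.7]
grip_width: 0.145
```

```bash
python3 -c "
from h import *
st()"
```

```text
t 8.5667 case mm [-30.8  -0.2 118.9] rpy [ 3.141 -0.154 -2.906] (yaw want -2.906 ) F [-19.    0.9  10.7] q [ 0.05  0.09 -0.04  0.03 -1.59 -1.39] g 0.145
```

There's 19 N in -x, so my path is a little too far out in +x. I'll ease back.

Emit:
{"op": "play_rows", "data": {"linear": [[0.3,0,0],[0.2,0,0],[0,0,0]], "angular": [[0,0,0],[0,0,0],[0,0,0]], "gripper": [0.9,0.9,0.9]}}

```text
time: 8.82
tool_pos: [0.5352, -0.18, 0.1175]
tcp_rot: [3.141, -0.139, -2.906]
contact_force: [2.8, -2.9, -5.6]
grip_width: 0.143
```

```bash
python3 -c "
from h import *
st()"
```

```text
t 8.8167 case mm [-3.160e+01 -1.000e-01  1.175e+02] rpy [ 3.141 -0.139 -2.906] (yaw want -2.906 ) F [ 2.8 -2.9 -5.6] q [ 0.05  0.07 -0.06  0.03 -1.57 -1.39] g 0.143
```

Emit:
{"op": "play_rows", "data": {"linear": [[-0.55,0,-0.94],[-0.6,0,-0.92],[0,0,0],[-0.65,0,-0.88],[-0.7,0,-0.84],[0,0,0]], "angular": [[0,2,0],[0,2,0],[0,0,0],[0,2,0],[0,2,0],[0,0,0]], "gripper": [0.9,0.9,0.9,0.9,0.9,0.9]}}

```text
time: 9.32
tool_pos: [0.5653, -0.1727, 0.148]
tcp_rot: [-3.142, -0.284, -2.906]
contact_force: [-3.6, -1.6, -0.2]
grip_width: 0.144
```

```bash
python3 -c "
from h import *
st()"
```

```text
t 9.3167 case mm [ -0.6  -0.  148. ] rpy [-3.142 -0.284 -2.906] (yaw want -2.906 ) F [-3.6 -1.6 -0.2] q [ 0.07  0.26  0.18  0.05 -1.77 -1.41] g 0.144
```

Emit:
{"op": "play_rows", "data": {"linear": [[-0.77,0,-0.8],[-0.83,0,-0.74],[0,0,0],[-0.88,0,-0.66],[-0.95,0,-0.58],[0,0,0]], "angular": [[0,0,0],[0,0,0],[0,0,0],[0,0,0],[0,0,0],[0,0,0]], "gripper": [0.9,0.9,0.9,0.9,0.9,0.9]}}

```text
time: 9.82
tool_pos: [0.605, -0.1629, 0.1633]
tcp_rot: [3.14, -0.28, -2.906]
contact_force: [1.0, -4.0, -11.1]
grip_width: 0.143
```

```bash
python3 -c "
from h import *
st()"
```

```text
t 9.8167 case mm [ 40.3   0.2 163.3] rpy [ 3.14  -0.28  -2.906] (yaw want -2.906 ) F [  1.   -4.  -11.1] q [ 0.08  0.36  0.33  0.04 -1.82 -1.41] g 0.143
```

Emit:
{"op": "play_rows", "data": {"linear": [[-1.0,0,-0.39],[-1.06,0,-0.3],[0,0,0],[-1.08,0,-0.28],[0,0,0]], "angular": [[0,0,0],[0,0,0],[0,0,0],[0,0,0],[0,0,0]], "gripper": [0.9,0.9,0.9,0.9,0.9]}}

```text
time: 10.23
tool_pos: [0.6366, -0.1552, 0.1651]
tcp_rot: [3.14, -0.28, -2.906]
contact_force: [-1.5, -3.4, -10.1]
grip_width: 0.136
```

```bash
python3 -c "
from h import *
st()
b=manip.read_camera('scene')[110:340,120:350,::-1].copy()
cv2.imwrite('pics/l6.png',cv2.resize(b,(600,600),interpolation=cv2.INTER_CUBIC))"
```

```text
t 10.2333 case mm [ 72.8   0.3 165.1] rpy [ 3.14  -0.28  -2.906] (yaw want -2.906 ) F [ -1.5  -3.4 -10.1] q [ 0.09  0.44  0.44  0.04 -1.84 -1.42] g 0.136
```

View pics/l6.png

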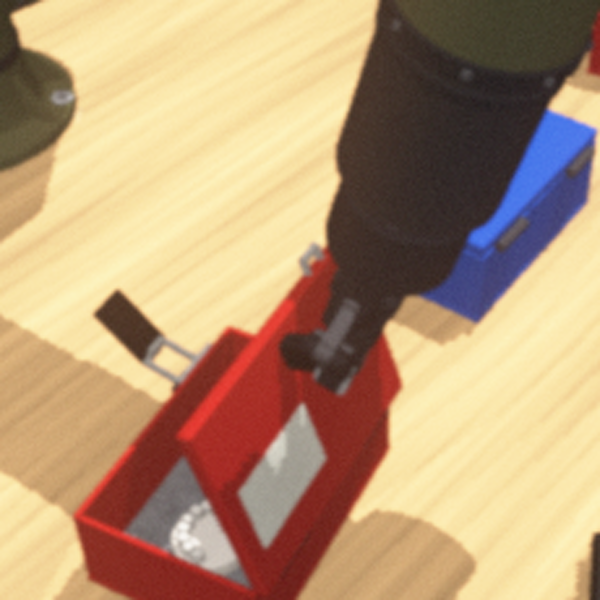

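The lid is at about 70° with the paddle lying forward and blue untouched. I'll go on to about 85°.

Emit:
{"op": "play_rows", "data": {"linear": [[-1.1,0,-0.15],[0,0,0],[-1.1,0,-0.1],[-1.1,0,-0.1],[0,0,0],[0,0,0]], "angular": [[0,0,0],[0,0,0],[0,0,0],[0,0,0],[0,0,0],[0,0,0]], "gripper": [0.9,0.9,0.9,0.9,0.9,0.9]}}

```text
time: 10.78
tool_pos: [0.668, -0.1476, 0.1601]
tcp_rot: [3.14, -0.28, -2.906]
contact_force: [-4.3, -3.4, -11.4]
grip_width: 0.128
```

```bash
python3 -c "
from h import *
st()"
```

```text
t 10.7833 case mm [105.    0.4 160.1] rpy [ 3.14  -0.28  -2.906] (yaw want -2.906 ) F [ -4.3  -3.4 -11.4] q [ 0.1   0.53  0.54  0.04 -1.86 -1.42] g 0.128
```

By the arc geometry the lid is at about 85°. I'll release and retreat along the tool axis.

Emit:
{"op": "play_rows", "data": {"linear": [[0,0,0],[0,0,0],[0,0,0],[0,0,0],[0,0,-1],[0,0,-2],[0,0,-2],[0,0,-2],[0,0,-2],[0,0,0]], "angular": [[0,0,0],[0,0,0],[0,0,0],[0,0,0],[0,0,0],[0,0,0],[0,0,0],[0,0,0],[0,0,0],[0,0,0]], "gripper": [4,4,4,4,4,4,4,4,4,4]}}

```text
time: 11.62
tool_pos: [0.6941, -0.1421, 0.2528]
tcp_rot: [-3.138, -0.272, -2.907]
contact_force: [-0.8, 0.0, 1.1]
grip_width: 0.468
```

```bash
python3 -c "
from h import *
st()
b=manip.read_camera('scene')[90:340,120:370,::-1].copy()
for deg,col in((70,(0,0,255)),(80,(0,255,255)),(90,(0,255,0))):
  f=np.radians(deg)
  for y in(-100,100):
    q=(proj('scene',w(RED,[70-140*np.cos(f),y,75.5+140*np.sin(f)]))[0]-[120,90])*2.4
    if deg==70: b=cv2.resize(b,(600,600),interpolation=cv2.INTER_CUBIC) if y==-100 else b
    cv2.circle(b,tuple(int(v) for v in q),3,col,-1)
cv2.imwrite('pics/l7.png',b)"
```

```text
t 11.6167 case mm [131.8  -0.4 252.8] rpy [-3.138 -0.272 -2.907] (yaw want -2.906 ) F [-0.8  0.   1.1] q [ 0.1   0.64  0.88  0.04 -2.07 -1.42] g 0.468
```

View pics/l7.png

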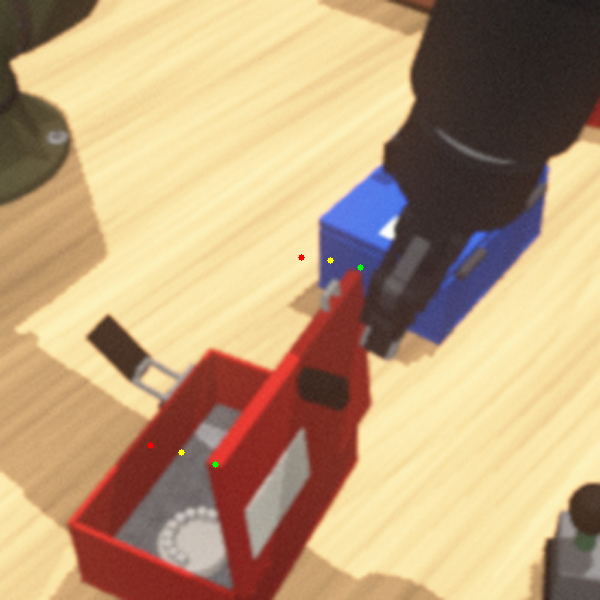

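The lid stands at about 89°: its front corners, at (215,463) and (360,270), sit on the 90° marks. The paddle lies forward and the gripper is clear with no force on it. Handing in.

```bash
python3 -c "
from station import manip
print(manip.close_job())"
```

```text
the job is handed in; nothing more can be done
None
```

The red case is open: I flipped its latch first, while the lid was still down, then lifted the lid by its tab and let go. I handed the job in after about 11.6 s of robot time; the hand-in gives no verdict.

- **Last checks:** in the final picture the lid stands at about 89° after release, with the paddle lying forward. The gripper was clear, with contact force around 1 N, which is noise level. I took no second picture to confirm the lid was at rest.
- **Blue case:** the arm never went near it. Its latch was hidden in the final view, so I did not confirm it visually at the end.
- **What disagreed:** the first push passed over the paddle. The camera showed the fingertips about 30 mm higher than the stated pose and tip length imply. Going lower than the stated geometry allows without touching the lid confirmed this, and I corrected for it from then on.
- **Forces:** the wrist force briefly reached about 19 N early in the lift, before I corrected the path. It stayed at about 12 N or less at the later checks.

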